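# Turn the pen cup up and clip the batch marker on it

### The arm

A 6-joint arm with a two-finger parallel gripper is mounted at the origin on the work surface. World frame = base frame: x ahead of the robot, y to its left, z up, the work surface at z = 0. Lengths are in mm, angles in degrees, forces in N, time in s.
With the tool pointing down it reaches from about 300 to 850 mm from the base axis. Payload 4.2 kg.
Tool frame: the origin (TCP) lies on the centre line of the jaws, within the pads' length; the fingertips stand 11 mm ahead of it and the grasp point (between the pads) lies 8 mm behind it; z points along the fingers, y is the line along which they close (so a half turn about z gives the same grasp; the last joint's range is limited). The gripper opens to 91 mm and grips with 3 to 60 N. Pads are 32 mm wide; open, the fingers measure 118 mm over their backs; the gripper's body (76 mm by 178 mm) begins 60 mm behind the grasp point.
Start: joints at [62.51, 18.312, 89.639, -0, 72.044, -1.146], TCP at [255.171, 515.296, 224.976] pointing down, gripper open.
Joint ranges: [-177.97, 177.97], [-48.28, 115.42], [12.27, 149.76], [-77.06, 257.06], [2.81, 150.46], [-146.56, 146.56]. Speed limits (degrees/s): [147.25, 147.25, 180, 180, 180, 180].

### API

Orientations are given as [roll, pitch, yaw] about the fixed x, y, z axes, in that order (R = Rz(yaw) Ry(pitch) Rx(roll)).
In Python, from workcell import env, grab_frame, camera_model, models gives the robot as it stands.
- The arm moves only by the shell command python3 -m crank 'ROWS' [FORCE]. ROWS is text: rows parted by semicolons, each of 7 numbers parted by spaces: the closure, from -1 (fully open) to 1 (shut), so that 0 is half open, then the shift along the tool's x, y, z in mm, then the turn, a rotation vector about the tool's x, y, z in degrees. A call has 1 to 10 rows; each row shifts and turns the commanded pose from where the row before left it, along the tool's axes as they then stand; what a row does not reach is not made up. A row lasts 1/8 s, in which the tool goes at most 62.5 mm and 10.7 degrees, less where a joint would pass 70% of its speed; a pose out of reach is approached as far as the arm can. A call is refused whole if a number of a shift passes 62.5 or a number of a turn 10.7, either way. A call with a gripper value outside its range is refused whole. The fingers move at their own pace and stop on an object; FORCE is the grip in N (left out, the last holds). Time passes only in rows, so rows that do not move let the fingers close. It gives the time, the measured TCP pose, the force, the opening and the grip force at its end, in the units of the state.
- env.state(): the state, without advancing time (a new reading comes with each control period).
- grab_frame(name): name is "scene" or "side" or "wrist"; returns the picture (420x560x3 uint8, blue, green, red); there is no depth.
- camera_model(name): a dict with "K" (3x3 intrinsics, pixels), "R" (3x3) and "t" (3): a world point X has camera coordinates R X + t; the wrist camera has in their place "mount" (4x4, takes a point from camera to tool coordinates, whose origin is the TCP and whose axes are the flange's). Camera axes: x right, y down, z forward; pixel columns grow to the right and rows downward; lengths in mm; the calibration is good to about 2 mm. A picture is of the moment at which its call begins: read the wrist's pose just before it. camera_model takes no time and is no camera call.
- env.job_done(): hands the job in; it is judged then, once.
Trained networks look in the newest picture that a camera, given by its name, has taken for a name from the list of things; names that differ only in an ending like _2 or _b are one class to them, and where a whole thing is asked for, a point or a joint stands for the part that bears it (a point fixed in the world has none). Each returns a list of dicts, best first, with "p" (0 to 1); they miss things now and then, are a little off and sometimes report something else, mostly with a low value. They report only what shows in the picture. A call takes as long as a camera call. They do not tell look-alikes from the thing itself.
- models.search_frame(name, camera): "point" ([x, y, z] in mm, in world coordinates, good to about 4 mm: the middle of the surface that is visible of it).
The state is a dict: "time_s": time; "qpos": joint angles; "qvel": joint speeds; "effort": joint torques, N m; "ee_pos": TCP position; "ee_rot": TCP orientation; "force": force on the tool from outside, world axes, zero at the start; "torque": the same for the moment, N m; "gripper_width": finger opening in mm; "gripper_force": force on a finger pad.
Only numpy, scipy, OpenCV 4.12 (cv2) and the standard library are available. Lean on these libraries where they do the work, as an engineer would, in place of code of your own. Each camera call takes 0.05 s, during which the arm holds its last target. There are 200 camera calls.

### The job

The square blue pen cup has been left mouth-down. Turn it over and stand it mouth-up, wholly on the cork mat, and then take the red batch clip off the edge of the grey tray and clip it onto the cup's rim, jaws pointing down and biting over the wall. Never let the cup drop, and leave the tray, the blue bowl, the black pen cup and the loose pens where they are.

Things in the scene. Friction and masses are not known exactly. Their poses are not given: they have to be found in the camera images.
- cup: Blue plastic pen cup, empty, 75 to 155 g. Square with bevelled corners: 62 mm across each pair of flats (each 40 mm wide), straight sides, 88 mm tall, wall and floor 4 mm. Origin: centre of the floor's outside. z runs along the axis from floor to mouth; x and y are square to the flats. Starts mouth-down on the table: z points down, origin 88 mm up.
- cup_mid (a point): Centre of the cup, on its axis, 44 mm from the outside of the floor. Axes as the cup's.
- cup_mouth (a point): Centre of the cup's mouth, on its axis, in the plane of the rim, 88 mm from the outside of the floor. Axes as the cup's.
- mat: Square cork mat fixed on the table, 170 x 170 mm, 4 mm thick; x and y along its edges, z up. Origin: centre of its underside, on the table (top at 4 mm).
- clip: Red plastic spring clip, like a clothes peg, 32 g, 16 mm wide along its hinge. Origin: centre of the hinge. z points from the jaws to the tails, x along the hinge, jaws and tails open and close along y. Starts upright (z up) biting the tray's -x wall, y square to that wall, hinge 14 mm above the tray's edge (64 mm above the table). This body is the -y lever.
- clip_tail (a point): Where to pinch the clip: midway between its tails, 22 mm above the hinge; axes as the clip's. The tails end 35 mm above the hinge. On a 4 mm wall they spread to 31 mm over their outsides at the top, 15 mm at the hinge. Pinching along y opens the jaws against the spring (6 to 12 N here) up to a stop, where the tails' outsides are parallel and 15 mm apart.
- clip_tip (a point): Midway between the tips of the clip's jaws when they hold a 4 mm wall, 28 mm below the hinge; axes as the clip's. Each jaw is 5 mm thick. Fully opened, the tips are 16 mm apart; let go, the spring shuts the jaws with about 5 N. A 7 mm coil at the hinge stops a wall that goes in farther than 24 mm.
- clip_jaw (a joint): Angle of the clip's hinge (rad): 0 when the jaws hold a 4 mm wall, -0.14 shut on nothing, 0.44 with the tails pinched to the stop and the jaws wide open.
- tray: Open grey plastic tray with pen refills lying on its floor, 0.9 kg, 130 (x) x 150 (y) x 50 mm tall, walls 4 mm. Origin: centre of its underside. Stays where it is.
- bowl: Blue plastic bowl, empty, mouth-up, 160 mm across, 70 mm tall. Origin: centre of its underside. A bystander.
- pen_cup: Black pen cup full of upright pens, 62 mm square in plan, 142 mm tall over the pens. Origin: centre of its underside. A bystander.
- pen0: Black ball pen lying on the table, 140 mm long (along its x), 10 mm thick. Origin: under its middle. A bystander.
- pen1: Another black ball pen, the same.
Mind the look-alikes: they are no part of the job. Several things look just like the mat: the one meant starts farthest to the robot's left. Several things have the shape of the clip; the one meant has the colours described above.

How it is judged (in metres and radians):
On the way:
1. the cup stands mouth-up on the mat, let go (angle between cup's own z axis and vertical below 0.1 rad and height (world z) of cup between 0 and 0.009 m and x of cup in the frame of mat between -0.057 and 0.057 m and y of cup in the frame of mat between -0.057 and 0.057 m and contact force between cup and the fingers below 0.05 N and linear speed of cup below 0.02 m/s and angular speed of cup below 0.2 rad/s), for 0.2 s.
At the end, for the whole second after the job is handed in: Cup upright, mouth up (0.1 rad), foot wholly on the mat (centre within 57 mm of the mat's along each edge). Clip's jaws shut on the cup's wall (joint -0.07 to 0.15, touching), tips 6 to 32 mm below the rim, pointing down within 0.4 rad. Both let go and at rest (angle between cup's own z axis and vertical below 0.1 rad and height (world z) of cup between 0 and 0.009 m and x of cup in the frame of mat between -0.057 and 0.057 m and y of cup in the frame of mat between -0.057 and 0.057 m and linear speed of each of cup, clip below 0.02 m/s and angular speed of each of cup, clip below 0.2 rad/s and z of clip_tip in the frame of cup between 0.056 and 0.082 m and horizontal distance between clip_tip and cup between 0.024 and 0.042 m and angle between clip's own z axis and vertical below 0.4 rad and value of joint clip_jaw between -0.07 and 0.15 rad and contact force between clip and cup above 0.1 N).
It fails at once if the cup is let go in the air, over 2 cm above where it would stand (contact force between cup and anything else below 0.01 N and height (world z) of cup_mid above 0.068 m).
It fails at once if the tray is pushed more than 3 cm away (distance of tray from where it was at the start of the episode above 0.03 m).
It fails at once if the bowl is moved more than 3 cm (distance of bowl from where it was at the start of the episode above 0.03 m).
It fails at once if the black pen cup is moved more than 3 cm (distance of pen_cup from where it was at the start of the episode above 0.03 m).
It fails at once if a loose pen is moved more than 3 cm (distance of any of pen0, pen1 from where it was at the start of the episode above 0.03 m).
It also fails if it takes over 72 s, if anything falls off the work surface, if the arm or the gripper's body presses on something with over 40 N, if the wrist force passes 120 N, or if a joint passes its speed limit or range.

## Working session

There is one attempt and no reset: what is moved stays moved. The work goes in short steps, Python scripts to look and compute and a shell command to move; the robot and the scene stay as the last step left them, time stands still between calls to the robot, and variables do not carry over. Pictures are saved under pics/ and viewed, at most 13 in all, crops included, and the job is handed in when it is done.

```bash
mkdir -p pics; ls
python3 - <<'E'
from workcell import env, grab_frame, camera_model, models
import cv2
print(env.state())
for c in ["scene","side"]:
    cv2.imwrite(f"pics/{c}0.png",grab_frame(c))
    for n in ["cup","mat","clip","tray","bowl","pen_cup","pen0"]:
        print(c,n,[( [round(float(v)) for v in d["point"]],round(d["p"],2)) for d in models.search_frame(n,c)])
print(camera_model("wrist"))
E
```

```text
pics
{'time_s': 0.0, 'qpos': array([ 6.25095717e+01,  1.83507749e+01,  8.97064777e+01, -5.15238807e-04,
        7.20447037e+01, -1.14465696e+00]), 'qvel': array([ 0.00647393, -0.0247385 , -0.06001401, -0.05280965, -0.08035047,
        0.05998108]), 'effort': array([-9.18880323e-04, -4.12445748e+01, -2.31980091e+01,  7.26771913e-02,
        4.55685973e-02, -1.54799482e-04]), 'ee_pos': array([254.94021633, 514.84272177, 224.1284733 ]), 'ee_rot': array([-1.79898054e+02, -1.54698765e-03,  1.53654387e+02]), 'force': array([-0.15239072, -0.04661715,  0.44867403]), 'torque': array([-0.009847  ,  0.00945922, -0.01773498]), 'gripper_force': 0.0, 'gripper_width': 91.34824059162158}
scene cup [([529, 294, 72], 0.97)]
scene mat [([508, -16, 2], 0.86), ([257, -223, 2], 0.86)]
scene clip [([351, -362, 35], 0.69), ([510, -13, 4], 0.65), ([418, -307, 75], 0.64)]
scene tray [([480, -292, 23], 0.73)]
scene bowl [([726, 201, 32], 0.75), ([757, -229, 78], 0.74)]
scene pen_cup [([758, -230, 80], 0.76), ([531, 292, 72], 0.52)]
scene pen0 [([777, 73, 10], 0.77), ([772, -49, 9], 0.5)]
side cup [([508, 249, 
[... 180 characters left out ...]
], 0.88)]
side bowl [([736, 264, 44], 0.69), ([742, -279, 83], 0.62)]
side pen_cup [([504, -34, 5], 0.68), ([743, -277, 83], 0.57)]
side pen0 [([752, -59, 11], 0.49), ([771, 68, 6], 0.49)]
{'K': array([[299.97799648,   0.        , 283.98102554],
       [  0.        , 299.97799648, 210.65664395],
       [  0.        ,   0.        ,   1.        ]]), 'mount': array([[ 5.38257925e-04, -9.71956873e-01, -2.35158559e-01,
         6.46417606e+01],
       [ 9.99999267e-01,  2.68069206e-04,  1.18093011e-03,
        -7.96940856e-01],
       [-1.08477437e-03, -2.35159022e-01,  9.71956304e-01,
        -1.59192881e+02],
       [ 0.00000000e+00,  0.00000000e+00,  0.00000000e+00,
         1.00000000e+00]])}
```

View pics/scene0.png

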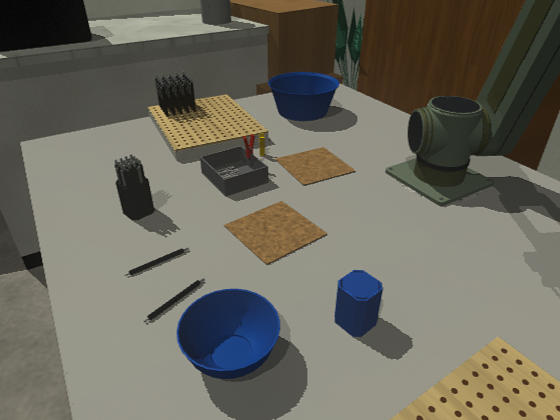

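View pics/side0.png

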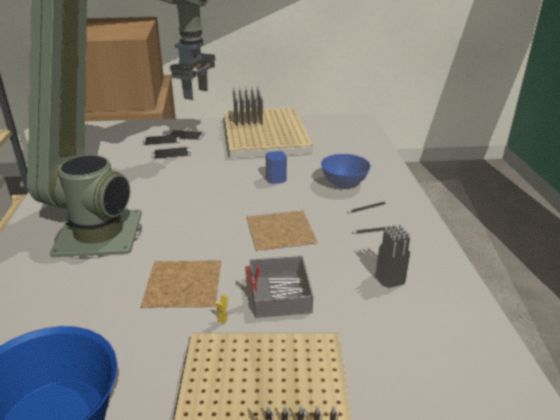

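Scene view: mouth-down cup at (358,302), target mat at (275,230), red clip at (249,147) on the tray, and the yellow look-alike at (262,147). The side view agrees. Next I move over the cup for a wrist look.

```bash
python3 -m crank '-1 0 0 -40 0 0 0;-1 -55 -16 -10 0 0 0;-1 -55 -16 0 0 0 0;-1 -55 -16 0 0 0 0;-1 -55 -16 0 0 0 0;-1 -50 -15 0 0 0 0;-1 0 0 0 0 0 0;-1 0 0 0 0 0 0'
cat > h.py <<'E'
from workcell import env, grab_frame, camera_model, models
import numpy as np, cv2
from scipy.spatial.transform import Rotation as R
np.set_printoptions(precision=1,suppress=True)
def tool():
    s=env.state(); return R.from_euler('xyz',s['ee_rot'],degrees=True).as_matrix(), s['ee_pos'], s
def cam(n):  # returns K, Rcw, t (camera = Rcw X + t)
    c=camera_model(n)
    if n!="wrist": return c['K'],c['R'],c['t']
    Rt,p,_=tool(); M=c['mount']; Rw=Rt@M[:3,:3]; o=Rt@M[:3,3]+p
    return c['K'],Rw.T,-Rw.T@o
def onplane(c,uv,z):
    K,Rc,t=c; d=Rc.T@np.linalg.inv(K)@np.array([uv[0],uv[1],1.]); o=-Rc.T@t
    return o+d*(z-o[2])/d[2]
def proj(c,X):
    K,Rc,t=c; q=K@(Rc@np.asarray(X,float)+t); return q[:2]/q[2]
def look(n,f=None):
    c=cam(n); im=grab_frame(n)
    if f: cv2.imwrite(f,im)
    return c,im
def find(n,cams):
    return [([round(float(v)) for v in d["point"]],round(d["p"],2)) for d in models.search_frame(n,cams)]
def show():
    Rt,p,s=tool(); print('t',round(s['time_s'],2),'p',p,'rpy',s['ee_rot'],'q',s['qpos'],'F',s['force'],'w',s['gripper_width'],s['gripper_force']); print(Rt)
E
python3 - <<'E'
from h import *
c,im=look("wrist","pics/w1.png"); show()
for n in ["cup","bowl","mat","pen_cup"]: print(n,find(n,"wrist"))
# blue top of cup -> polygon at z=88
hsv=cv2.cvtColor(im,cv2.COLOR_BGR2HSV); m=cv2.inRange(hsv,(105,120,40),(130,255,255))
for k in cv2.findContours(m,0,2)[0]:
    if cv2.contourArea(k)>300: r=cv2.minAreaRect(k); print(cv2.contourArea(k),r,[onplane(c,q,88)[:2] for q in cv2.boxPoints(r)])
E
```

```text
time_s: 1.8
ee_pos: [461.7, 324.9, 274.9]
ee_rot: [180.0, -0.0, 153.6]
force: [-0.4, -0.0, -0.4]
gripper_width: 91.3
gripper_force: 0.0
t 1.85 p [461.4 325.3 275. ] rpy [180.   -0.  153.7] q [ 34.   15.8  86.    0.   78.2 -29.7] F [-0.3 -0.6  0.6] w 91.37599651716222 0.0
[[-0.9  0.4 -0. ]
 [ 0.4  0.9  0. ]
 [ 0.   0.  -1. ]]
cup [([496, 288, 90], 0.63)]
bowl []
mat []
pen_cup []
2125.5 ((268.0, 232.0), (50.0, 56.0), 90.0) [array([451.5, 271.6]), array([480.9, 330.9]), array([537.8, 303.4]), array([507.1, 241.6])]
```

View pics/w1.png

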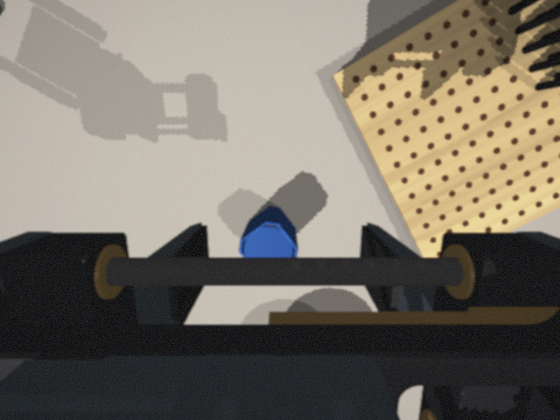

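The cup top shows at (268,240), half hidden by the gripper. I shift the tool so that the cup moves up in the image.

```bash
python3 -m crank '-1 -50 0 0 0 0 0;-1 -50 0 0 0 0 0;-1 0 0 0 0 0 0;-1 0 0 0 0 0 0'
python3 - <<'E'
from h import *
c,im=look("wrist"); show()
print(find("cup","wrist"))
cv2.imwrite("pics/w2.png",cv2.resize(im[60:260,150:410],None,fx=3,fy=3)[:600,:800])
hsv=cv2.cvtColor(im,cv2.COLOR_BGR2HSV); m=cv2.inRange(hsv,(105,120,20),(130,255,255))
k=max(cv2.findContours(m,0,2)[0],key=cv2.contourArea); r=cv2.boundingRect(k); print(r)
E
```

```text
time_s: 2.55
ee_pos: [551.0, 280.9, 274.7]
ee_rot: [-180.0, -0.1, 153.7]
force: [0.2, 0.3, -0.9]
gripper_width: 91.4
gripper_force: 0.0
t 2.6 p [550.7 281.  275. ] rpy [-180.    -0.   153.7] q [ 26.   20.9  78.6   0.   80.5 -37.8] F [-0.2 -0.1 -0.3] w 91.33948895694049 0.0
[[-0.9  0.4 -0. ]
 [ 0.4  0.9  0. ]
 [ 0.  -0.  -1. ]]
[([507, 285, 88], 0.58)]
(254, 285, 111, 41)
```

View pics/w2.png

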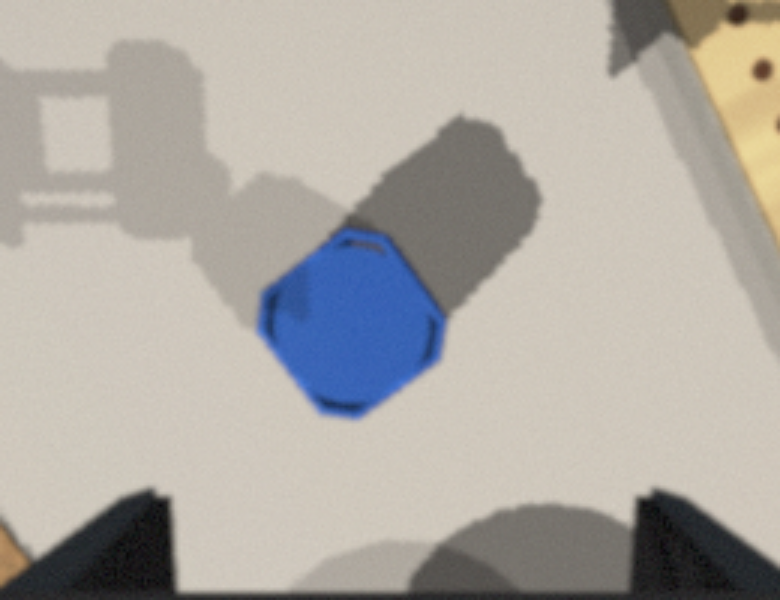

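Crop: octagonal floor with corners near (260,330), (322,412), (358,415), (440,358), (445,318), (388,238), (345,232) and (262,295) in crop pixels. I compute its centre and yaw.

Run:
```python
from h import *
c=cam("wrist")
P=[onplane(c,(150+u/3,60+v/3),88)[:2] for u,v in [(260,328),(322,412),(358,415),(440,358),(445,318),(388,238),(345,232),(262,295)]]
P=np.array(P);print(P,'c',P.mean(0))
for a,b in [(0,1),(2,3),(4,5),(6,7)]:
    d=P[b]-P[a]; print(np.linalg.norm(d),np.degrees(np.arctan2(d[1],d[0]))%90)
print(np.linalg.norm((P[0]+P[1]-P[4]-P[5])/2),np.linalg.norm((P[2]+P[3]-P[6]-P[7])/2))
for n in ("scene","side"):
    c=cam(n); print(n,proj(c,[507,285,88]),proj(c,[507,285,0]))
```

```text
[[499.7 245.2]
 [539.3 251.4]
 [546.6 263.5]
 [540.6 302.1]
 [527.6 310.4]
 [491.3 304.1]
 [482.3 290.7]
 [489.  251.8]] c [514.5 277.4]
40.07177425915491 8.920201109394275
39.01368159033524 8.846161626597066
36.813162847382095 9.851606810775053
39.45298842277515 9.877751742544774
59.81837811509371 59.0711095863492
scene [365.2 286.2] [359.5 322.4]
side [272.9 152.8] [273.  176.9]
```

Cup at (514.5, 277.4), flats at 9.4°. Since the tool can't go down horizontal safely, I'll flip in two 90° stages. In each, I grasp tilted 45° to the left, swing to 45° right and lay the cup on its side, then repeat. First the yaw, the tilt and the pre-approach.

```bash
python3 -m crank '-1 0 0 0 0 0 9.05;-1 0 0 0 0 0 9.05;-1 0 0 0 0 0 9.05;-1 0 0 0 0 0 9.05;-1 0 0 0 0 0 9.05;-1 0 0 0 0 0 9.05'
python3 -m crank '-1 0 0 0 0 9 0;-1 0 0 0 0 9 0;-1 0 0 0 0 9 0;-1 0 0 0 0 9 0;-1 0 0 0 0 9 0;-1 -54 -12 15 0 0 0;-1 -54 -12 15 0 0 0;-1 -53.6 -12.2 14.9 0 0 0;-1 0 0 0 0 0 0;-1 0 0 0 0 0 0'
cat >> h.py <<'E'
def goto(P):  # shift to P in tool axes
    Rt,p,_=tool(); print('shift',Rt.T@(np.array(P)-p))
E
python3 - <<'E'
from h import *
c,im=look("wrist","pics/w3.png"); show(); u=np.array([-.163,.987,0])
goto([514.5,277.4,44])
print('cam',proj(c,[514.5,277.4,88]),find("cup","wrist"))
for n in("scene","side"): grab_frame(n)
E
```

```text
time_s: 3.4
ee_pos: [550.6, 281.2, 275.4]
ee_rot: [180.0, -0.0, 99.2]
force: [0.5, -0.1, 0.7]
gripper_width: 91.3
gripper_force: 0.0
time_s: 4.65
ee_pos: [530.1, 194.1, 130.5]
ee_rot: [179.8, -45.0, 99.5]
force: [0.7, -0.4, 0.4]
gripper_width: 91.1
gripper_force: 0.0
t 4.7 p [530.4 194.2 130.9] rpy [179.7 -45.   99.6] q [ -4.4  28.1 104.7  47.4  69.  -40.5] F [ 0.2 -0.7  0.1] w 90.91291090630307 0.0
[[-0.1  1.  -0.1]
 [ 0.7  0.2  0.7]
 [ 0.7  0.  -0.7]]
shift [ -1.6  -2.4 121.3]
cam [281. 181.] [([513, 265, 86], 0.85)]
```

View pics/w3.png

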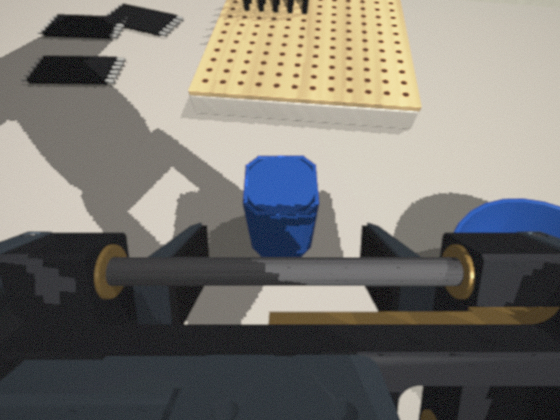

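The wrist view shows the cup centred at (281,183), where I predicted (281,181), and square to the jaws. Approach and grip.

```bash
python3 -m crank '-1 -0.8 -1.2 30 0 0 0;-1 -0.8 -1.2 30 0 0 0;-1 0 0 30 0 0 0;-1 0 0 20 0 0 0;-1 0 0 11 0 0 0;-1 0 0 0 0 0 0;1 0 0 0 0 0 0;1 0 0 0 0 0 0;1 0 0 0 0 0 0;1 0 0 0 0 0 0' 25; python3 -m crank '1 0 0 0 0 0 0;1 0 0 0 0 0 0'
```

```text
time_s: 6.1
ee_pos: [513.6, 275.7, 42.6]
ee_rot: [179.9, -45.0, 99.4]
force: [0.1, -1.9, 1.8]
gripper_width: 61.7
gripper_force: 25.0
time_s: 6.35
ee_pos: [513.6, 275.9, 42.6]
ee_rot: [179.9, -45.0, 99.4]
force: [-0.3, -2.9, 3.9]
gripper_width: 62.4
gripper_force: 25.0
```

```bash
python3 -m crank '1 33 0 -33 0 0 0;1 33 0 -33 0 0 0;1 33 0 -33 0 0 0;1 -33 -20 -33 0 0 0;1 -33 -20 -33 0 0 0;1 -33 -20 -33 0 0 0;1 0 0 0 0 -10 0;1 0 0 0 0 -10 0;1 0 0 0 0 -10 0;1 0 0 0 0 -10 0'
python3 -m crank '1 0 0 0 0 -10 0;1 0 0 0 0 -10 0;1 0 0 0 0 -10 0;1 0 0 0 0 -10 0;1 0 0 0 0 -10 0;1 0 0 0 0 0 0;1 0 0 0 0 0 0'
python3 - <<'E'
from h import *
show(); goto([477,130,33])
E
```

```text
time_s: 7.6
ee_pos: [476.8, 127.7, 182.7]
ee_rot: [179.9, -4.7, 99.3]
force: [-0.1, -0.4, -1.5]
gripper_width: 62.0
gripper_force: 25.0
time_s: 8.48
ee_pos: [476.8, 127.8, 182.3]
ee_rot: [-180.0, 44.9, 99.4]
force: [0.0, 0.6, -0.6]
gripper_width: 61.9
gripper_force: 25.0
t 8.47 p [476.8 127.8 182.3] rpy [-180.    44.9   99.4] q [ 37.7  24.3 102.1 -38.9  81.4  44.2] F [ 0.   0.6 -0.6] w 61.88393840820377 24.981933552771807
[[-0.1  1.   0.1]
 [ 0.7  0.2 -0.7]
 [-0.7 -0.  -0.7]]
shift [106.9   0.6 104.3]
```

```bash
python3 -m crank '1 35 0 35 0 0 0;1 35 0 35 0 0 0;1 25 0 25 0 0 0;1 8 0 8 0 0 0;1 0 0 0 0 0 0;1 0 0 0 0 0 0'; python3 -m crank '1 0.8 0 0.8 0 0 0;1 0.5 0 0.5 0 0 0;1 0 0 0 0 0 0'
```

```text
time_s: 9.22
ee_pos: [477.8, 128.3, 38.1]
ee_rot: [179.8, 44.9, 99.2]
force: [0.2, -0.6, -0.9]
gripper_width: 62.3
gripper_force: 25.0
time_s: 9.6
ee_pos: [476.9, 128.1, 34.9]
ee_rot: [180.0, 45.0, 99.3]
force: [-0.5, 0.2, -0.8]
gripper_width: 62.2
gripper_force: 25.0
```

```bash
python3 -m crank '1 0.7 0 0.7 0 0 0;1 0.5 0 0.5 0 0 0;1 0 0 0 0 0 0'; python3 -m crank '1 0.5 0 0.5 0 0 0;1 0 0 0 0 0 0'
```

```text
time_s: 9.98
ee_pos: [476.9, 128.0, 33.4]
ee_rot: [180.0, 45.0, 99.3]
force: [-2.0, 0.8, 3.1]
gripper_width: 61.8
gripper_force: 25.0
time_s: 10.22
ee_pos: [476.9, 128.1, 33.3]
ee_rot: [179.9, 45.1, 99.3]
force: [-1.6, 2.4, 7.3]
gripper_width: 62.2
gripper_force: 25.0
```

```bash
python3 -m crank '-1 0 0 0 0 0 0;-1 0 0 0 0 0 0;-1 0 0 0 0 0 0;-1 0 0 -40 0 0 0;-1 0 0 -60 0 0 0;-1 0 0 -60 0 0 0;-1 0 0 0 0 10 0;-1 0 0 0 0 10 0;-1 0 0 0 0 10 0;-1 0 0 0 0 10 0'
python3 -m crank '-1 0 0 0 0 10 0;-1 0 0 0 0 10 0;-1 0 0 0 0 10 0;-1 0 0 0 0 10 0;-1 0 0 0 0 10 0;-1 -40 0 -40 0 0 0;-1 -40 0 -40 0 0 0;-1 -40 0 -40 0 0 0;-1 -40 0 0 0 0 0;-1 0 0 0 0 0 0'
python3 - <<'E'
from h import *
c,im=look("wrist","pics/w4.png"); show()
print(find("cup","wrist"),proj(c,[476.7,129.5,62]))
goto([476.7,129.5,31])
E
```

```text
time_s: 11.48
ee_pos: [458.6, 239.9, 146.1]
ee_rot: [179.9, 4.7, 99.4]
force: [-0.0, -0.6, -0.4]
gripper_width: 90.8
gripper_force: 0.0
time_s: 12.72
ee_pos: [490.4, 42.7, 115.6]
ee_rot: [-179.7, -45.1, 99.0]
force: [-0.2, 0.3, 0.2]
gripper_width: 91.0
gripper_force: 0.0
t 12.78 p [490.3  43.9 116.6] rpy [-179.8  -45.1   99.1] q [-20.3  28.6 106.7  39.5  75.2 -50.6] F [0.3 0.9 0.6] w 91.10706850290725 0.0
[[-0.1  1.  -0.1]
 [ 0.7  0.2  0.7]
 [ 0.7 -0.  -0.7]]
[([477, 115, 62], 0.88)] [283.8 185.8]
shift [ -0.4   0.4 121.7]
```

View pics/w4.png

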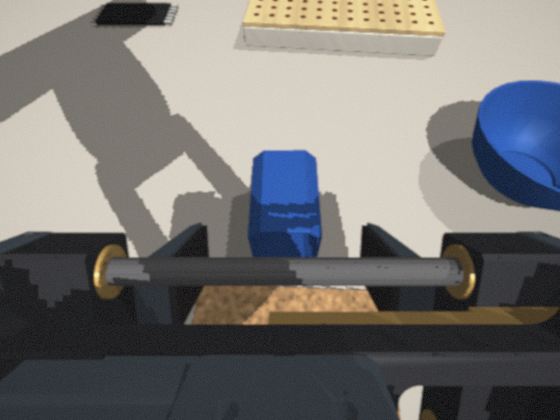

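The cup lies on its side at (285,195), mouth towards the gripper, where expected. Grip it and swing it upright.

```bash
python3 -m crank '-1 0 0 30 0 0 0;-1 0 0 30 0 0 0;-1 0 0 30 0 0 0;-1 0 0 20 0 0 0;-1 0 0 10.5 0 0 0;-1 0 0 0 0 0 0;1 0 0 0 0 0 0;1 0 0 0 0 0 0;1 0 0 0 0 0 0;1 0 0 0 0 0 0' 25
python3 - <<'E'
from h import *
for n in("scene","side"): 
  look(n,f"pics/{n}1.png"); print(n,find("mat",n),find("tray",n),find("cup",n))
# mat corners by colour
for n in("scene","side"):
  im=cv2.imread(f"pics/{n}1.png"); hsv=cv2.cvtColor(im,cv2.COLOR_BGR2HSV); c=cam(n)
  m=cv2.inRange(hsv,(8,70,60),(20,255,255)); m=cv2.morphologyEx(m,cv2.MORPH_CLOSE,np.ones((5,5)))
  for k in cv2.findContours(m,0,2)[0]:
    if cv2.contourArea(k)>800:
      q=cv2.approxPolyDP(cv2.convexHull(k),6,True)[:,0]; P=np.array([onplane(c,p,4)[:2] for p in q]); print(n,q.tolist(),P.tolist(),P.mean(0))
E
```

```text
time_s: 14.08
ee_pos: [477.1, 128.1, 32.2]
ee_rot: [179.9, -45.0, 99.4]
force: [-0.2, -1.5, 1.4]
gripper_width: 62.0
gripper_force: 25.0
scene [([229, -227, 2], 0.68), ([542, -15, 7], 0.61)] [([486, -299, 20], 0.72)] [([482, 159, 60], 0.75)]
side [([246, -244, 4], 0.89), ([506, -34, 2], 0.8)] [([481, -282, 13], 0.96)] [([485, 110, 2], 0.5)]
scene [[282, 201], [295, 249], [265, 263], [224, 225]] [[426.8441355092066, -113.98062768000091], [499.5183137734641, 61.10624893367401], [576.7382406576066, 67.52797521430102], [594.6568869155267, -95.57450454455147]] [524.4 -20.2]
scene [[292, 154], [323, 147], [354, 171], [318, 181]] [[267.5236459317226, -320.438504163595], [159.09337172771745, -311.64299095698107], [173.2272075446159, -142.64754452331317], [292.168246332168, -148.90902712698676]] [ 223.  -230.9]
scene [[233, 134], [182, 148], [168, 139], [153, 107], [219, 97]] [[358.2737121867465, -542.7958888948234], [539.5837027461544, -529.2873736217101], [555.9125578143044, -615.0956614038333], [513.2346446052256, -920.363314912464], [252.9170432886143, -893.4295342354209]] [ 444.  -700.2]
[... 1014 characters left out ...]
[339.6028111998219, -163.78170579125162], [330.95714663470403, -326.124640804137], [164.57392831973056, -316.1700339565267], [177.82330435306457, -150.89162642058363]] [ 253.2 -239.2]
side [[316, 241], [256, 249], [247, 217], [302, 211]] [[594.9549572250511, -96.22848909946879], [432.87295104549673, -119.67188370975941], [413.8898098122783, 38.19889490467813], [576.0172700688204, 58.14218053161562]] [504.4 -29.9]
side [[156, 18], [104, 118], [69, 130], [61, 41], [86, 19]] [[-196.85740169293825, 2919.921040986338], [-159.3979978077652, 854.791039974865], [-270.7054832892533, 735.3051364887999], [-714.9540694534317, 2233.0423473221354], [-721.0863517340515, 2924.5799116220305]] [-412.6 1933.5]
```

Mat centre ≈ (503,-28), edges at about 8°. Lift, carry over the mat, rotate.

```bash
python3 -m crank '1 33 0 -33 0 0 0;1 33 0 -33 0 0 0;1 33 0 -33 0 0 0;1 -37 -1 -37 0 0 0;1 -37 -1 -37 0 0 0;1 -37 0 -37 0 0 0;1 0 0 0 0 -10 0;1 0 0 0 0 -10 0;1 0 0 0 0 -10 0;1 0 0 0 0 -10 0'
python3 -m crank '1 0 0 0 0 -10 0;1 0 0 0 0 -10 0;1 0 0 0 0 -10 0;1 0 0 0 0 -10 0;1 0 0 0 0 -10 0;1 0 0 0 0 0 0;1 0 0 0 0 0 0'
python3 - <<'E'
from h import *
show(); goto([502,-28,49.5])
look("scene","pics/scene2.png")
im=cv2.imread("pics/scene2.png")[60:320,120:440]; cv2.imwrite("pics/s2c.png",cv2.resize(im,None,fx=2.3,fy=2.3))
E
```

```text
time_s: 15.72
ee_pos: [500.1, -27.0, 172.1]
ee_rot: [180.0, -4.7, 99.3]
force: [-0.0, 1.2, -1.9]
gripper_width: 62.1
gripper_force: 25.0
time_s: 16.6
ee_pos: [500.3, -26.9, 171.9]
ee_rot: [-180.0, 44.9, 99.4]
force: [0.7, -0.2, -0.1]
gripper_width: 62.0
gripper_force: 25.0
t 16.6 p [500.3 -26.9 171.9] rpy [-180.    44.9   99.4] q [ 22.   20.4 110.7 -47.3  69.6  38.3] F [ 0.7 -0.2 -0.1] w 62.02628187050806 25.00028747593987
[[-0.1  1.   0.1]
 [ 0.7  0.2 -0.7]
 [-0.7 -0.  -0.7]]
shift [85.4  1.5 87.7]
```

View pics/s2c.png

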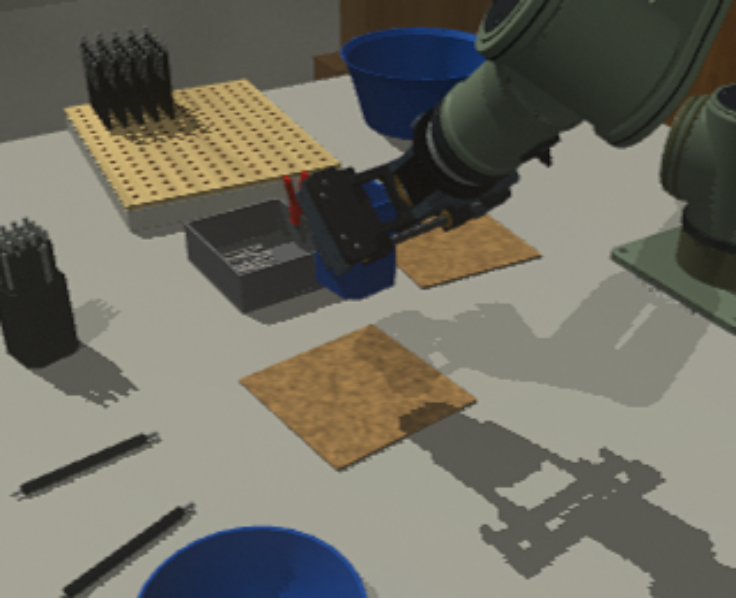

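The cup hangs upright over the mat, which spans (240–475, 325–470) in this crop. Lower gently.

```bash
python3 -m crank '1 30 0.5 30 0 0 0;1 28 0.5 28 0 0 0;1 20 0.5 20 0 0 0;1 6 0 6 0 0 0;1 0 0 0 0 0 0;1 0.8 0 0.8 0 0 0;1 0.7 0 0.7 0 0 0;1 0.5 0 0.5 0 0 0;1 0 0 0 0 0 0'
```

```text
time_s: 17.77
ee_pos: [501.9, -26.5, 50.5]
ee_rot: [180.0, 45.0, 99.3]
force: [-0.4, -0.6, -0.1]
gripper_width: 61.5
gripper_force: 25.0
```

```bash
python3 -m crank '1 0.7 0 0.7 0 0 0;1 0 0 0 0 0 0;1 0 0 0 0 0 0'; python3 -m crank '1 0.5 0 0.5 0 0 0;1 0 0 0 0 0 0;1 0 0 0 0 0 0'
```

```text
time_s: 18.15
ee_pos: [501.9, -26.6, 49.7]
ee_rot: [180.0, 45.0, 99.3]
force: [-1.1, 1.4, 3.5]
gripper_width: 62.4
gripper_force: 25.0
time_s: 18.52
ee_pos: [501.9, -26.6, 49.7]
ee_rot: [179.9, 45.1, 99.3]
force: [-2.2, 3.3, 7.8]
gripper_width: 62.1
gripper_force: 25.0
```

```bash
python3 -m crank '-1 0 0 0 0 0 0;-1 0 0 0 0 0 0;-1 0 0 0 0 0 0;-1 0 0 -40 0 0 0;-1 0 0 -60 0 0 0;-1 0 0 -60 0 9 0;-1 0 0 0 0 9 0;-1 0 0 0 0 9 0;-1 0 0 0 0 9 0;-1 0 0 0 0 9 0'
python3 -m crank '-1 0 0 -60 0 0 0;-1 -30 0 -45 0 0 0;-1 -60 0 0 0 0 0;-1 -60 0 0 0 0 0;-1 -60 0 0 0 0 0;-1 -30 0 0 0 0 0;-1 0 0 0 0 0 0;-1 0 0 0 0 0 0'
python3 - <<'E'
from h import *
c,im=look("wrist","pics/w5.png"); show()
for n in ["cup","clip","tray"]: print(n,find(n,"wrist"))
E
```

```text
time_s: 19.77
ee_pos: [483.4, 85.1, 162.4]
ee_rot: [179.9, -0.3, 99.4]
force: [-0.6, -0.5, -0.1]
gripper_width: 91.3
gripper_force: 0.0
time_s: 20.78
ee_pos: [522.0, -151.1, 266.5]
ee_rot: [-180.0, -0.1, 99.4]
force: [-0.9, 0.5, -0.4]
gripper_width: 91.1
gripper_force: 0.0
t 20.82 p [ 522.1 -150.7  266.6] rpy [-180.    -0.    99.4] q [-17.3  14.1  89.5   0.   76.4 -26.7] F [ 0.1  0.2 -0.5] w 91.24793310389649 0.0
[[-0.2  1.  -0. ]
 [ 1.   0.2  0. ]
 [ 0.  -0.  -1. ]]
cup [([497, -16, 38], 0.95)]
clip []
tray [([475, -314, 5], 0.62)]
```

View pics/w5.png

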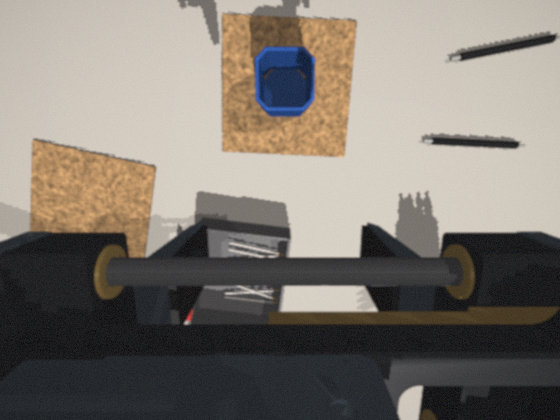

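The cup stands mouth-up at (285,80), well inside the mat (220–355, 14–156). Measure its rim from this picture and go to look at the clip.

```bash
python3 - <<'E'
from h import *
c=cam("wrist"); im=cv2.imread("pics/w5.png"); print(proj(c,[502,-27.8,92]))
m=cv2.inRange(cv2.cvtColor(im,cv2.COLOR_BGR2HSV),(105,120,20),(130,255,255))
k=max(cv2.findContours(m[:140],0,2)[0],key=cv2.contourArea); print(cv2.boundingRect(k),cv2.minAreaRect(k))
x,y,w,h=cv2.boundingRect(k)
print('top,left,right on rim',onplane(c,(x+w/2,y),92),onplane(c,(x,75),92),onplane(c,(x+w,75),92))
yaw=np.radians(9.4);A=np.array([np.cos(yaw),np.sin(yaw),0]);B=np.array([-A[1],A[0],0]);C=np.array([502,-27.8,92])
for d in(A,B): print([proj(c,C+s*31*d) for s in(1,-1)])
E
python3 -m crank '-1 -53 -33 9 0 0 0;-1 -53 -33 9 0 0 0;-1 -53 -33 9 0 0 0;-1 -53 -33 9 0 0 0;-1 0 0 0 0 0 0;-1 0 0 0 0 0 0'
python3 - <<'E'
from h import *
c,im=look("wrist"); show()
for n in ["clip","tray"]: print(n,find(n,"wrist"))
cv2.imwrite("pics/w6.png",cv2.resize(im[20:260,160:440],None,fx=2.5,fy=2.5))
E
```

```text
[283.5  78.7]
(255, 47, 59, 69) ((284.0, 81.0), (68.0, 58.0), 90.0)
top,left,right on rim [498.1   1.8  92. ] [472.4 -29.1  92. ] [532.5 -19.1  92. ]
[array([313.4,  78.8]), array([253.5,  78.7])]
[array([283.5,  45.8]), array([283.4, 110.2])]
time_s: 21.72
ee_pos: [427.8, -379.5, 231.2]
ee_rot: [180.0, -0.0, 99.4]
force: [0.9, -0.5, -0.4]
gripper_width: 91.3
gripper_force: 0.0
t 21.77 p [ 428.2 -379.   231.4] rpy [180.   -0.   99.4] q [-42.7  17.8  89.4   0.   72.7 -52.1] F [ 0.1  0.3 -0.7] w 91.27501945321005 0.0
[[-0.2  1.   0. ]
 [ 1.   0.2  0. ]
 [ 0.   0.  -1. ]]
clip [([413, -313, 82], 0.85)]
tray [([483, -284, 8], 0.66)]
```

View pics/w6.png

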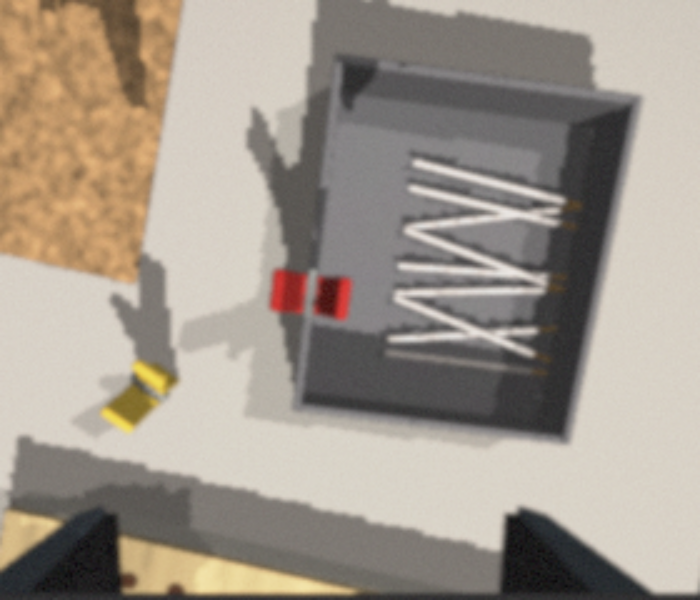

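The red clip's tails show at crop (311,294). The tray's left wall runs from (337,58) to (300,405), and the yellow clip is clear at (140,395). Compute the yaw and position.

Run:
```python
from h import *
c=cam("wrist"); f=lambda u,v,z: onplane(c,(160+u/2.5,20+v/2.5),z)
def ang(a,b): d=b-a; return np.degrees(np.arctan2(d[1],d[0]))
a,b=f(337,58,50),f(300,405,50); e,g=f(640,98,50),f(566,440,50)
print('wall',a,b,ang(b,a),np.linalg.norm(b-a),'far',ang(g,e),'top',ang(a,e),'bot',ang(b,g),np.linalg.norm(e-a))
n=f(311,294,99); print('clip top mid',n, 'ends',f(272,291,99),f(350,298,99),ang(f(272,291,99),f(350,298,99)))
w=(b-a)/np.linalg.norm(b-a); print('wall pt nearest clip',a+w*np.dot(n-a,w))
M=cv2.inRange(cv2.cvtColor(grab_frame("wrist"),cv2.COLOR_BGR2HSV),(0,120,60),(8,255,255));M[:100]=0;M[180:]=0;M[:,:240]=0;M[:,320:]=0
y,x=np.nonzero(M);print('red px',x.min(),x.max(),y.min(),y.max(),x.mean(),y.mean(),onplane(c,((x.min()+x.max()+1)/2,(y.min()+y.max()+1)/2),99))
R_,p,_=tool(); print('cam at',-c[1].T@c[2])
```

```text
wall [ 413.8 -219.4   50. ] [ 422.1 -363.7   50. ] 93.29226920113119 144.5774906499472 far 91.96865372019745 top 2.7098528148183543 bot 1.9787359984901987 127.28100442983268
clip top mid [ 418.8 -314.4   99. ] ends [ 404.1 -315.7   99. ] [ 433.6 -313.4   99. ] 4.537814890219948
wall pt nearest clip [ 419.3 -314.4   50. ]
red px 268 299 129 147 282.5925925925926 137.7275132275132 [ 418.6 -315.3   99. ]
cam at [ 418.4 -315.   390.8]
```

```bash
python3 -m crank '-1 32.3 0.5 40 0 0 0;-1 32.3 0.5 40 0 0 6.7;-1 0 0 0 0 0 0;-1 0 0 0 0 0 0'
python3 - <<'E'
from h import *
show(); goto([419,-315,79])
E
```

```text
time_s: 22.42
ee_pos: [419.4, -316.7, 152.2]
ee_rot: [179.9, 0.1, 92.8]
force: [-0.0, -0.0, -0.1]
gripper_width: 91.7
gripper_force: 0.0
t 22.43 p [ 419.4 -316.7  152.2] rpy [179.9   0.1  92.8] q [-38.3  17.2 102.6  -0.   60.1 -41.1] F [-0.  -0.  -0.1] w 91.70977930644075 0.0
[[-0.  1.  0.]
 [ 1.  0. -0.]
 [-0.  0. -1.]]
shift [ 1.8 -0.5 73.2]
```

```bash
python3 -m crank '-1 1.5 -0.5 35 0 0 0;-1 0 0 28 0 0 0;-1 0 0 10 0 0 0;-1 0 0 0 0 0 0;0.2 0 0 0 0 0 0;0.2 0 0 0 0 0 0;0.2 0 0 0 0 0 0;0.2 0 0 0 0 0 0' 30; python3 -m crank '1 0 0 0 0 0 0;1 0 0 0 0 0 0;1 0 0 0 0 0 0;1 0 0 0 0 0 0' 30
```

```text
time_s: 23.42
ee_pos: [417.5, -315.0, 78.4]
ee_rot: [180.0, 0.0, 92.7]
force: [1.0, 0.0, -0.9]
gripper_width: 54.1
gripper_force: 0.0
time_s: 23.92
ee_pos: [417.4, -314.9, 78.0]
ee_rot: [-180.0, -0.0, 92.7]
force: [0.2, 0.0, -0.7]
gripper_width: 14.0
gripper_force: 25.7
```

Pinched at 14 mm, which is the stop. Lift and carry to above the cup's -x wall.

```bash
python3 -m crank '1 0 0 -15 0 0 0;1 0 0 -25 0 0 0;1 0 0 -40 0 0 0;1 0 0 -42 0 0 -6.7;1 54 20 0 0 0 0;1 54 20 0 0 0 0;1 54 20 0 0 0 0;1 54 20 0 0 0 0;1 54 20 0 0 0 0;1 0 0 0 0 0 0'
python3 -m crank '1 0 0 0 0 0 0;1 0 0 0 0 0 0'
python3 - <<'E'
from h import *
show(); goto([473.7,-32.1,117])
out=[]
for n,(x,y,w,h) in {"side":(180,120,200,150),"scene":(200,120,200,150)}.items():
  c,im=look(n); print(n,find("clip",n),find("cup",n),proj(c,[473.7,-32.1,92])); out.append(cv2.resize(im[y:y+h,x:x+w],None,fx=4,fy=4)[:600,:800][::1])
cv2.imwrite("pics/cl.png",cv2.resize(np.hstack(out),(800,300),interpolation=cv2.INTER_AREA))
E
```

```text
time_s: 25.18
ee_pos: [472.8, -29.0, 201.2]
ee_rot: [179.9, -0.0, 99.7]
force: [0.1, -1.1, 0.1]
gripper_width: 14.5
gripper_force: 30.0
time_s: 25.42
ee_pos: [472.1, -33.4, 200.5]
ee_rot: [180.0, 0.0, 99.3]
force: [-0.2, 0.2, -1.9]
gripper_width: 14.0
gripper_force: 30.0
t 25.43 p [472.1 -33.4 200.5] rpy [180.    0.   99.3] q [ -5.4  10.2 104.6  -0.   65.2 -14.7] F [-0.2  0.2 -1.9] w 14.015465882024875 29.99138116836548
[[-0.2  1.   0. ]
 [ 1.   0.2 -0. ]
 [-0.   0.  -1. ]]
shift [ 1.1  1.8 83.5]
side [([346, -379, 41], 0.64)] [([494, -57, 58], 0.97), ([472, -40, 186], 0.39)] [269.1 202.5]
scene [([470, -27, 176], 0.48), ([350, -361, 36], 0.44)] [([507, -5, 66], 0.77)] [283.1 191.2]
```

View pics/cl.png

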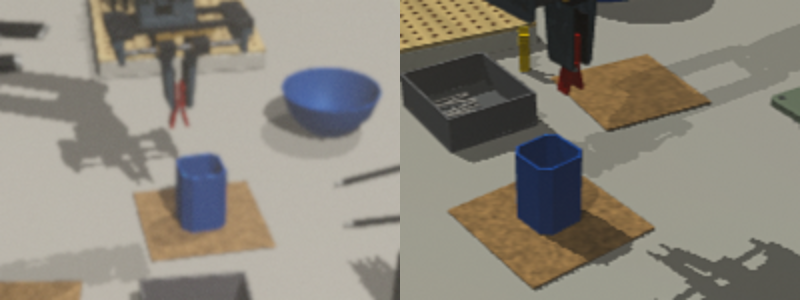

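The clip is held upright with jaws open, at crop (179,105) in the side view, directly above the cup's -x wall. Lower, watching the force.

```bash
python3 -m crank '1 0.6 0.9 30 0 0 0;1 0.5 0.9 25 0 0 0;1 0 0 7 0 0 0;1 0 0 4 0 0 0;1 0 0 0 0 0 0;1 0 0 0 0 0 0'; python3 -m crank '1 0 0 3 0 0 0;1 0 0 3 0 0 0;1 0 0 0 0 0 0'
```

```text
time_s: 26.48
ee_pos: [474.4, -30.9, 134.9]
ee_rot: [179.9, 0.0, 99.4]
force: [0.4, 0.2, -0.2]
gripper_width: 14.4
gripper_force: 30.0
time_s: 26.85
ee_pos: [473.6, -30.8, 127.9]
ee_rot: [-180.0, -0.0, 99.4]
force: [-0.1, 0.6, -0.8]
gripper_width: 14.2
gripper_force: 30.0
```

```bash
python3 -m crank '1 0 0 4 0 0 0;1 0 0 4 0 0 0;1 0 0 3 0 0 0;1 0 0 0 0 0 0;1 0 0 0 0 0 0'
python3 - <<'E'
from h import *
show(); out=[]
for n,(x,y,w,h) in {"side":(230,170,100,75),"scene":(230,150,100,75)}.items():
  c,im=look(n); out.append(cv2.resize(im[y:y+h,x:x+w],None,fx=4,fy=4,interpolation=cv2.INTER_CUBIC))
cv2.imwrite("pics/cl2.png",np.hstack(out))
E
```

```text
time_s: 27.48
ee_pos: [473.9, -30.9, 117.2]
ee_rot: [180.0, -0.0, 99.4]
force: [0.8, 0.3, 0.1]
gripper_width: 14.4
gripper_force: 30.0
t 27.48 p [473.9 -30.9 117.2] rpy [180.   -0.   99.4] q [ -5.1  15.2 111.5   0.   53.3 -14.5] F [0.8 0.3 0.1] w 14.370150678914252 29.991418719291687
[[-0.2  1.   0. ]
 [ 1.   0.2  0. ]
 [ 0.   0.  -1. ]]
```

View pics/cl2.png

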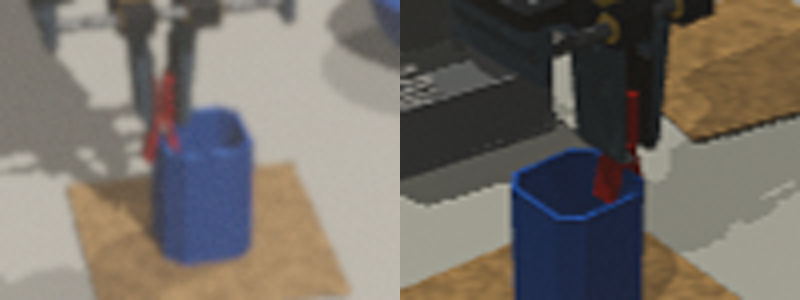

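One jaw is inside the cup and one outside: side (150,150) and (172,140), scene (607,185). Open gently, then rise.

```bash
python3 -m crank '0.6 0 0 0 0 0 0;0.5 0 0 0 0 0 0;0.4 0 0 0 0 0 0;0.3 0 0 0 0 0 0;0.1 0 0 0 0 0 0;0 0 0 0 0 0 0;0 0 0 0 0 0 0;0 0 0 -20 0 0 0;0 0 0 -50 0 0 0;0 0 0 -60 0 0 0'; python3 -m crank '0 -55 0 0 0 0 0;0 -55 0 0 0 0 0;0 0 0 0 0 0 0;0 0 0 0 0 0 0'
python3 - <<'E'
from h import *
show(); out=[]
c,im=look("wrist"); print(find("clip","wrist"),find("cup","wrist"))
out.append(cv2.resize(im[20:220,180:380],(400,400),interpolation=cv2.INTER_CUBIC))
c,im=look("side"); print(find("clip","side"),find("cup","side")); out.append(cv2.resize(im[160:260,220:320],(400,400),interpolation=cv2.INTER_CUBIC))
cv2.imwrite("pics/end.png",np.hstack(out))
E
```

```text
time_s: 28.82
ee_pos: [473.1, -30.8, 247.8]
ee_rot: [-179.9, -0.0, 99.4]
force: [1.2, 0.5, 0.3]
gripper_width: 46.0
gripper_force: 0.0
time_s: 29.32
ee_pos: [491.4, -139.1, 246.8]
ee_rot: [-180.0, -0.1, 99.3]
force: [0.3, 0.5, -0.2]
gripper_width: 45.5
gripper_force: 0.0
t 29.32 p [ 491.4 -139.1  246.8] rpy [-180.    -0.1   99.3] q [-17.1  11.7  95.6   0.   72.7 -26.5] F [ 0.3  0.5 -0.2] w 45.508932096349916 0.0
[[-0.2  1.  -0. ]
 [ 1.   0.2  0. ]
 [ 0.  -0.  -1. ]]
[([470, -30, 120], 0.75), ([753, -229, 84], 0.57)] [([508, -15, 39], 0.97), ([471, -27, 124], 0.5)]
[([347, -377, 40], 0.82)] [([497, -54, 58], 0.78), ([772, 63, 9], 0.16)]
```

View pics/end.png

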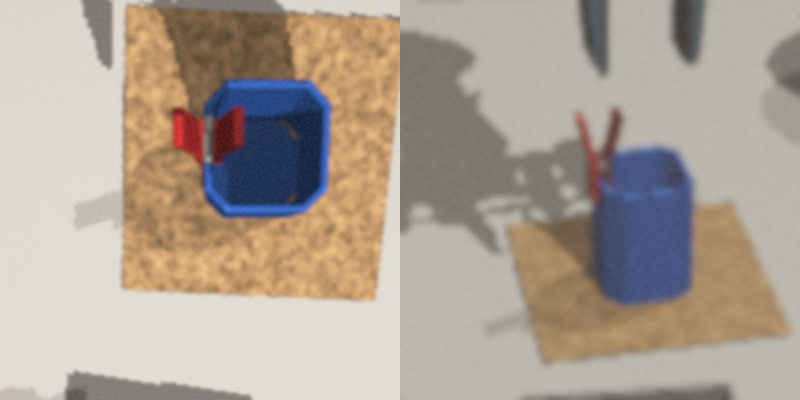

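The clip sits upright on the cup's left wall, at (208,135) in the left crop. The cup is upright and wholly on the mat. Handing in.

```bash
python3 -c "
from workcell import env
print(env.job_done())"
```

```text
the job is handed in; nothing more can be done
None
```

I stood the cup mouth-up on the mat, clipped the red clip onto its left (-x) wall with jaws down, and handed the job in at about 29 s; the last pictures show both in place, but no verdict came back.

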